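# Lock the transformer stud with a second nut and cap it

## Task

The ring transformer in the open amplifier is held by a steel hex nut on its centre stud. Run the brass wing nut down the stud and tighten it against the hex nut to about 0.5 N m so that it locks, without dragging the hex nut round; then put the red cap over the end of the stud so that it sits fully down on the wing nut. Leave everything else on the bench where it is.

Things in the scene. Friction and masses are not known exactly. Their poses are not given: they have to be found in the camera images.
- amp: Open amplifier chassis, fixed, 200 x 315 mm; black finned heat sinks 62 mm high on its two long sides (inner faces 118 mm from the stud), blue capacitors 51 mm high, 98 mm from the stud on its +x side. Origin on the bench under the axis of the upright stud. On the stud, from below: amber ring transformer 104 mm across (top 52 mm high), clamp dish, steel hex nut, thin spring washer, brass wing nut.
- stud_top (a point): Centre of the top end of the upright steel stud, 10 mm in diameter, 125 mm above the bench. It stands 20 to 21 mm out of the wing nut at the start and 22 mm when the nut is down.
- lock_nut_wings (a point): Centre of the top of the brass wing nut, on the stud's axis; moves with the nut. The wings form a flat-sided bar 40 mm long (this point's x), 14 mm thick (y), 26 mm high, above a round foot 8 mm high, 25 mm across. Top about 104 to 105.4 mm above the bench at the start, about 103 mm when down. Clockwise from above runs it down, 3 mm per turn, with about 0.06 N m; 2.4 to 5.2 rad bring it down.
- first_nut_mark (a point): Red paint mark on the top edge of the steel hex nut (24 mm across flats, 10 mm high, top 67 mm above the bench), 12.5 mm from the stud's axis. The hex nut sets the pressure on the transformer: it is dragged round when the wing nut is turned with more than about 1 N m.
- red_cap: Loose red plastic cap, 30 g, standing mouth down on the bench: 24 mm across, 40 mm high, with a round bore 15 mm wide and 28 mm deep from below. Origin at the centre of the mouth (its underside), z up. It and the blue cap may stand in either of two places.
- blue_cap: Loose blue cap of the same size; to be left alone.
- spare_nut: Loose steel ring nut 24 mm across, 10 mm high, lying on the bench; to be left alone.
- screwdriver: Loose screwdriver lying on the bench; to be left alone.
- mug: White mug, 90 mm high; to be left alone.
- multimeter: Yellow multimeter 150 x 78 x 32 mm lying on the bench; to be left alone.
- mouse: Black computer mouse; to be left alone.
- tape_roll: Black ring (empty roll) 90 mm across, 19 mm high; to be left alone.
- washer_ear (a point): Point on the thin spring washer on the hex nut, 12 mm from the stud's axis. Where the wing nut meets it must be felt (measured poses are too coarse): the torque of turning then jumps from 0.06 to 0.2 N m and rises by 3 N m per rad; held still it can read up to 0.4 N m less. From 0.35 N m (0.05 rad past meeting, 0.6 mm at this point) the washer stays wound when let go: locked.
Not all that is in view belongs to the job. Leave any turquoise or white look-alike of the red_cap alone.

How it is judged:
By the outcome, as a careful person would: the job done as asked, in the order asked, and still so for the second after the job is handed in, with the robot touching nothing.
It also fails if it takes over 72 s, if anything falls off the work surface, if the arm or the gripper's body presses on something with over 40 N, if the wrist force passes 120 N, or if a joint passes its speed limit or range.

## Robot

A 6-joint arm with a two-finger parallel gripper is mounted at the origin on the work surface. World frame = base frame: x ahead of the robot, y to its left, z up, the work surface at z = 0. Lengths are in mm, angles in rad, forces in N, time in s.
With the tool pointing down it reaches from about 350 to 975 mm from the base axis. Payload 7.1 kg.
Tool frame: the origin (TCP) lies at the very end of the fingers, on their centre line; the grasp point (between the pads) lies tcp_to_grasp behind it (tcp_to_grasp is the distance from the TCP to the grasp point, in mm); z points along the fingers, x is the direction in which the jaws open and shut, and the axes are right-handed (so a half turn about z gives the same grasp; the last joint's range is limited). The gripper opens to 88 mm and grips with 3 to 60 N. Pads are 20 mm wide; open, the fingers measure 115 mm over their backs; the gripper's body (75 mm by 178 mm) begins 61 mm behind the grasp point.
Start: joints at [-1.205, 0.423, 1.63, -0, 1.089, -0.019], TCP at [234.625, -579.272, 222.675] pointing down, gripper open.
Joint ranges: [-3, 3], [-0.9, 2.11], [0.09, 2.58], [-1.31, 4.45], [0.11, 2.69], [-2.54, 2.54]. Speed limits (rad/s): [2.39, 2.39, 3.01, 3.14, 3.14, 3.14].

## Interface

Orientations are given as a rotation vector (axis times angle).
In Python, from workcell import get_obs, get_image, close_job, recognise, mark_of, tcp_to_grasp gives the robot as it stands. The module is installed in compiled form; this text tells all that it offers.
- The arm moves only by the tool move_arm, never from a script. Its argument "motion" is a list of rows, each a list of 7 numbers: the shift along the world's x, y, z in mm, then the turn, a rotation vector about the world's x, y, z in rad, then the finger opening in mm, from 0 to 87.8. A call has 1 to 5 rows; each row is the pose to reach, as a shift and turn from the pose commanded when the call began; what a row does not reach only later rows make up. A row lasts 1/12 s, in which the tool goes at most 41.7 mm and 7.16 degrees, less where a joint would pass 70% of its speed; a pose out of reach is approached as far as the arm can. A call with a gripper value outside its range is refused whole. The fingers move at their own pace and stop on an object; the grip force is fixed at half the most. Time passes only in rows, so rows that repeat a pose let the fingers close. It gives the time, the measured TCP pose, the force and the opening at its end, in the units of the state.
- get_obs(): the state, without advancing time (a new reading comes with each control period).
- get_image(name): name is "scene" or "top"; returns a dict with "color" (420x560x3 uint8, red, green, blue), "mtx" (3x3 intrinsics, pixels), "camera_from_world" (4x4, takes a point from world to camera coordinates). Camera axes: x right, y up, looking along -z (the intrinsics and any distortion apply to the point x, -y, -z); pixel columns grow to the right and rows downward; lengths in mm; the calibration is good to about 2 mm. A picture is of the moment at which its call begins. There is no depth.
- close_job(): hands the job in, once; it reports no verdict.
Trained networks look in a picture, given as the dict that the camera call returned (one of the last four; its "shot" number tells which), for a name from the list of things; names that differ only in an ending like _2 or _b are one class to them, and where a whole thing is asked for, a point or a joint stands for the part that bears it (a point fixed in the world has none). Each returns a list of dicts, best first, with "p" (0 to 1); they miss things now and then, are a little off and sometimes report something else, mostly with a low value. They report only what shows in the picture. A call takes as long as a camera call. They do not tell look-alikes from the thing itself.
- recognise(picture, label): "bbox" ([centre column, centre row, width, height] in pixels, round what is visible of it).
- mark_of(picture, label): "location" ([row, column] in pixels: a listed point, or the origin of a listed thing).
The state is a dict: "t": time; "qpos": joint angles; "qvel": joint speeds; "joint_torque": joint torques, N m; "ee_pos": TCP position; "orientation": TCP orientation; "ft_force": force on the tool from outside, world axes, zero at the start; "moment": the same for the moment, N m; "width": finger opening in mm.
Only numpy, scipy, OpenCV 4.12 (cv2) and the standard library are available. Lean on these libraries where they do the work, as an engineer would, in place of code of your own. Each camera call takes 0.05 s, during which the arm holds its last target. There are 200 camera calls.

## Working session

There is one attempt and no reset: what is moved stays moved. The work goes in short steps, Python scripts to look and compute and a tool call to move; the robot and the scene stay as the last step left them, time stands still between calls to the robot, and variables do not carry over. Pictures are saved under pics/ and viewed, about 8 in all and at most 12, crops included, and the job is handed in when it is done.

Besides the shell and the picture viewer there is one more tool, called after "Emit:" by a JSON object that holds its "method" and its "body", one argument or row to a line. move_arm: Moves the arm, as the interface text tells. Its arguments: {"type":"object","properties":{"motion":{"type":"array"}},"required":["motion"]}

```bash
mkdir -p pics
cat > h.py <<'E'
import numpy as np, cv2
from workcell import *
def ray(im,u,v):
    K=np.array(im["mtx"]);T=np.array(im["camera_from_world"])
    d=np.linalg.inv(K)@[u,v,1]; d=np.array([d[0],-d[1],-d[2]])
    R=T[:3,:3];return -R.T@T[:3,3], R.T@d
def atz(im,u,v,z):
    c,d=ray(im,u,v);return c+d*(z-c[2])/d[2]
def proj(im,p):
    T=np.array(im["camera_from_world"]);q=T[:3,:3]@np.array(p)+T[:3,3]
    w=np.array(im["mtx"])@[q[0],-q[1],-q[2]];return w[:2]/w[2]
def tri(a,b):
    A=np.zeros((3,3));B=np.zeros(3)
    for c,d in(a,b):
        d=d/np.linalg.norm(d);P=np.eye(3)-np.outer(d,d);A+=P;B+=P@c
    return np.linalg.solve(A,B)
E
python3 - <<'E'
from h import *
print(get_obs(),tcp_to_grasp)
ims={n:get_image(n) for n in("scene","top")}
for n,i in ims.items():
    cv2.imwrite(f"pics/{n}0.png",i["color"][:,:,::-1])
    print(n,{k:v for k,v in i.items() if k!="color"})
    for l in["stud_top","lock_nut_wings","first_nut_mark","washer_ear","red_cap","blue_cap","amp"]:
        print(l,[(round(r["p"],2),np.round(r["location"]).tolist()) for r in mark_of(i,l)[:4]],[(round(r["p"],2),np.round(r["bbox"]).tolist()) for r in recognise(i,l)[:3]] if 'cap' in l else '')
E
```

```text
{'t': 0.0, 'qpos': array([-1.20502222e+00,  4.23822420e-01,  1.63066140e+00,  3.28700435e-06,
        1.08857215e+00, -1.90066389e-02]), 'qvel': array([-3.34594879e-04, -1.79619759e-04,  1.95505713e-04,  1.92496276e-04,
       -1.56472883e-03,  4.78053142e-05]), 'joint_torque': array([-2.13492662e-03, -5.44621933e+01, -2.73670954e+01,  6.41915970e-02,
        2.27677077e-02, -1.62180290e-04]), 'ee_pos': array([ 234.4279541 , -578.79510616,  221.92442061]), 'orientation': array([-2.60450720e+00,  1.75523406e+00,  1.87823539e-03]), 'ft_force': array([-0.47009904, -0.68323739, -1.20659305]), 'moment': array([-0.01581647,  0.01001515, -0.00096821]), 'width': 87.77996391240603} 18.700000000000003
scene {'mtx': array([[411.70859471,   0.        , 279.21706283],
       [  0.        , 411.70859471, 211.94228322],
       [  0.        ,   0.        ,   1.        ]]), 'camera_from_world': array([[ 5.64258140e-01,  8.25597576e-01, -1.18102274e-03,
        -3.11848966e+02],
       [-5.25853757e-01,  3.60499029e-01,  7.70401373e-01,
         1.76941608e+02],
       [ 6.36467264e-01, -4.34084200e-0
[... 1021 characters left out ...]
1.49371082e-02,  9.98324468e-01,
        -1.32173521e+03],
       [ 0.00000000e+00,  0.00000000e+00,  0.00000000e+00,
         1.00000000e+00]]), 'shot': 2}
stud_top [(0.64, [180.0, 286.0]), (0.41, [198.0, 409.0])] 
lock_nut_wings [(0.6, [182.0, 282.0]), (0.42, [244.0, 136.0])] 
first_nut_mark [(0.48, [185.0, 286.0])] 
washer_ear [(0.63, [184.0, 286.0])] 
red_cap [(0.61, [232.0, 352.0]), (0.6, [240.0, 364.0]), (0.47, [217.0, 373.0]), (0.41, [211.0, 353.0])] [(0.57, [368.0, 239.0, 11.0, 7.0]), (0.54, [352.0, 232.0, 8.0, 9.0]), (0.52, [356.0, 210.0, 7.0, 5.0])]
blue_cap [(0.46, [168.0, 385.0])] [(0.71, [162.0, 227.0, 3.0, 39.0]), (0.56, [389.0, 169.0, 11.0, 10.0])]
amp [(0.59, [185.0, 284.0])]
```

Run:
```python
import cv2,numpy as np
a=cv2.imread("pics/scene0.png");b=cv2.imread("pics/top0.png")
r=lambda i,x,y,w,h,s:cv2.resize(i[y:y+h,x:x+w],None,fx=s,fy=s,interpolation=cv2.INTER_CUBIC)
cv2.imwrite("pics/full.png",np.hstack([cv2.resize(a,(400,300)),cv2.resize(b,(400,300))]))
top=r(a,150,180,200,150,4)  # 800x600
cv2.imwrite("pics/sc.png",top)
cv2.imwrite("pics/tc.png",r(b,230,130,200,150,4))
```

```text
(no output)
```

View pics/sc.png

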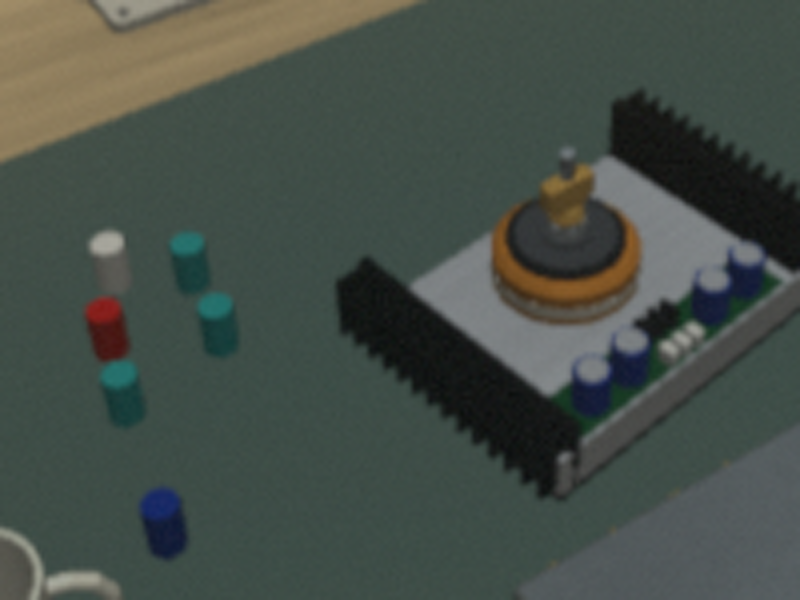

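View pics/tc.png

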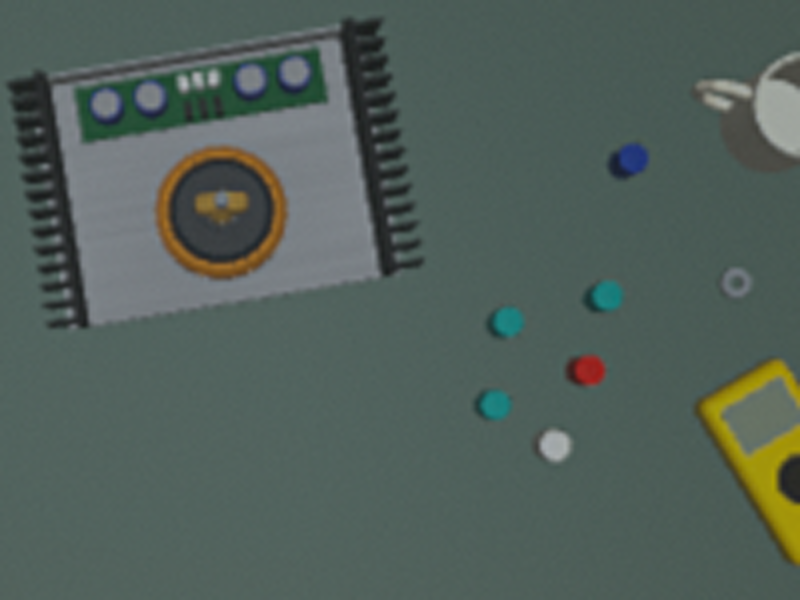

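View pics/full.png

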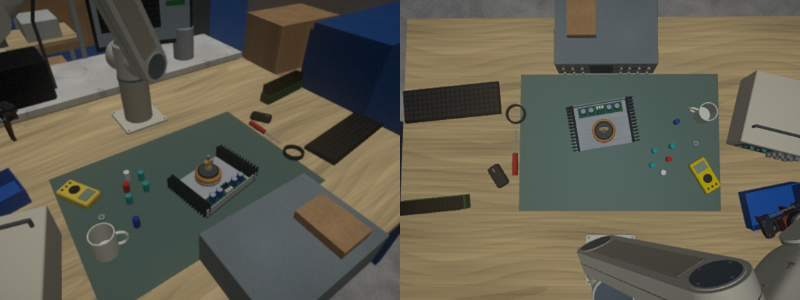

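The candidates for the red cap, as scene pixel / top pixel:
- Red: (177,262) / (377,222)
- White: (177,245) / (369,241)
- Turquoise: (198,245), (204,261), (181,278) / (357,210), (382,204), (353,231)
- Blue: (191,310) / (388,170)

The crops show only one red cap, at scene (177,262) and top (377,222), so I'll take that one.

```bash
cat > m.py <<'E'
from h import *
def blob(im,f,win):
    x0,y0,x1,y1=win;c=cv2.cvtColor(im["color"],cv2.COLOR_RGB2HSV)[y0:y1,x0:x1].astype(int)
    m=f(c[...,0],c[...,1],c[...,2]);v,u=np.nonzero(m);return u+x0,v+y0
red=lambda h,s,v:((h<8)|(h>172))&(s>150)&(v>60)
gold=lambda h,s,v:(h>12)&(h<30)&(s>90)&(v>60)
E
python3 - <<'E'
from m import *
A=get_image("scene");B=get_image("top")
def one(im,l,w=None):
    return mark_of(im,l)[0]["location"]
for l in("stud_top","lock_nut_wings"):
    a=one(A,l);b=one(B,l);p=tri(ray(A,a[1],a[0]),ray(B,b[1],b[0]))
    print(l,a,b,p, "top@z",atz(B,b[1],b[0],125 if l[0]=='s' else 104.7),atz(A,a[1],a[0],125 if l[0]=='s' else 104.7))
u,v=blob(A,red,(160,240,200,285));print("redA",u.mean(),v.mean(),u.min(),u.max(),v.min(),v.max(),len(u));ca=ray(A,u.mean(),v.mean())
a=(u.mean(),v.mean())
u,v=blob(B,red,(365,210,390,235));print("redB",u.mean(),v.mean(),u.min(),u.max(),v.min(),v.max(),len(u));b=(u.mean(),v.mean())
print("red",tri(ca,ray(B,*b)),"B@40",atz(B,*b,36),"A@20",atz(A,*a,22))
u,v=blob(B,gold,(274,170,296,190))
print(len(u),sorted(zip(v.tolist(),u.tolist())))
P=np.array([atz(B,x,y,104)[:2] for x,y in zip(u,v)]);m=P.mean(0);w,V=np.linalg.eigh(np.cov(P.T));print(m,w,V[:,1],np.arctan2(V[1,1],V[0,1]))
a=B["color"][165:200,265:305,::-1];c=A["color"][205:255,265:315,::-1]
cv2.imwrite("pics/z.png",np.hstack([cv2.resize(a,(480,420),interpolation=2),cv2.resize(c,(320,420),interpolation=2)]))
# amp yaw: capacitors
E
```

```text
stud_top [218.9, 293.4] [179.4, 284.1] [566.91644243  35.04012917 116.91684912] top@z [565.52567985  34.41860849 125.        ] [574.82510174  30.00877964 125.        ]
lock_nut_wings [226.2, 287.0] [160.2, 422.1] [ 669.33261315 -209.39632785  319.95859166] top@z [ 624.90677431 -376.64271566  104.7       ] [570.30076064  12.9716552  104.7       ]
redA 176.27884615384616 261.4807692307692 172 180 255 269 104
redB 376.6666666666667 222.17777777777778 373 380 219 225 45
red [ 441.8185747  -258.15845646   20.24621634] B@40 [ 441.66007932 -254.40174549   36.        ] A@20 [ 443.32807875 -258.89049872   22.        ]
103 [(170, 275), (170, 276), (170, 277), (170, 278), (170, 279), (170, 280), (170, 281), (170, 289), (170, 290), (170, 291), (170, 292), (170, 293), (170, 294), (170, 295), (171, 274), (171, 275), (171, 276), (171, 277), (171, 278), (171, 291), (171, 292), (171, 293), (171, 294), (171, 295), (172, 274), (172, 275), (172, 276), (172, 277), (172, 293), (172, 294), (172, 295), (173, 274), (173, 275), (173, 294), (173, 295), (174, 274), (174, 275), (174, 295), (175, 274), (178, 280)
[... 156 characters left out ...]
, (179, 288), (179, 289), (179, 290), (179, 291), (180, 279), (180, 280), (180, 281), (180, 282), (180, 287), (180, 288), (180, 289), (180, 290), (180, 291), (181, 279), (181, 280), (181, 281), (181, 282), (181, 283), (181, 287), (181, 288), (181, 289), (181, 290), (181, 291), (182, 279), (182, 280), (182, 281), (182, 282), (182, 283), (182, 284), (182, 285), (182, 286), (182, 287), (182, 288), (182, 289), (182, 290), (183, 280), (183, 281), (183, 282), (183, 283), (183, 284), (183, 285), (183, 286), (183, 287), (183, 288), (184, 283), (184, 284), (184, 285), (184, 286), (184, 287), (185, 284)]
[574.39819519  33.11061243] [223.15984392 335.65667397] [0.07187873 0.99741338] 1.4988555609334013
```

View pics/z.png

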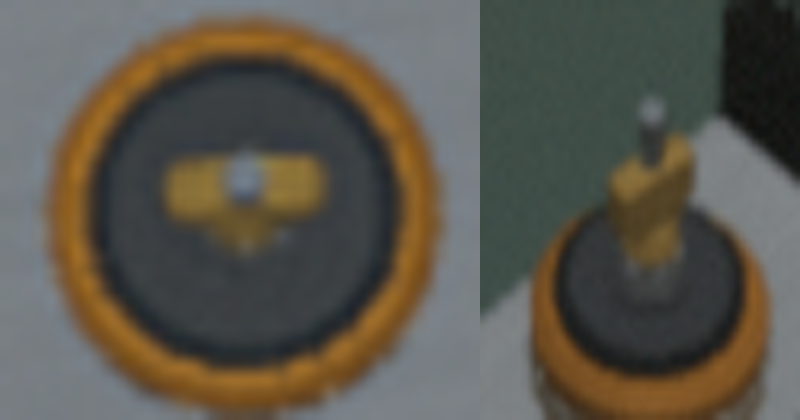

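Run:
```python
from m import *
from scipy.spatial.transform import Rotation as R
A=get_image("scene");B=get_image("top")
a=(291.4,217.3);b=(285.0,178.8)
print(tri(ray(A,*a),ray(B,*b)),atz(B,*b,125),atz(A,*a,125))
# weighted gold for the bar
c=cv2.cvtColor(B["color"],cv2.COLOR_RGB2HSV).astype(int)[177:183,276:295]
print(c[...,1])
# ring centre: orange annulus, z~45
u,v=blob(B,lambda h,s,v:(h>8)&(h<22)&(s>130)&(v>60),(262,160,308,206));e=cv2.minEnclosingCircle(np.c_[u,v].astype(np.float32));print(e,atz(B,*e[0],45))
o=get_obs();print(R.from_rotvec(o["orientation"]).as_matrix().round(3))
```

```text
[566.71292599  30.81267389 124.52226992] [567.29366528  31.77442095 125.        ] [566.60848295  29.46176401 125.        ]
[[ 24  28  36  27  27  28  20   8   8  21   7  11   4  19  11  23  30  31
   31]
 [ 24  31  27  53  99 107 117  93   5  33  34 112 140 140 137  93  12  35
   30]
 [ 30  39  26 123 145 148 146  77  25  42  15 109 149 152 152 128  34  38
   27]
 [ 34  31  58 139 151 149 152  85  23  44  18 113 149 150 150 136  31  27
   34]
 [ 35  35  56 142 147 148 149 120  12  39  38 136 153 147 152 130  25  34
   31]
 [ 27  35  28 132 151 150 152 144 120 106 117 134 143 142 134  83   4  30
   30]]
((284.93902587890625, 182.69512939453125), 16.029003143310547) [564.90598044  31.96809238  45.        ]
[[ 0.375 -0.927 -0.   ]
 [-0.927 -0.375  0.   ]
 [-0.     0.    -1.   ]]
```

Emit:
{"method": "move_arm", "body": {
  "motion": [
    [332,610,-40,0,0,1.216,60],
    [332,610,-40,0,0,1.216,60],
    [332,610,-40,0,0,1.216,60],
    [332,610,-40,0,0,1.216,60],
    [332,610,-40,0,0,1.216,60]
  ]
}}

```text
t: 1.82
ee_pos: [334.5, -395.0, 210.7]
orientation: [3.021, -0.861, 0.001]
ft_force: [1.9, -0.9, 0.2]
width: 60.6
```

Emit:
{"method": "move_arm", "body": {
  "motion": [
    [232,426,-28,0,0,0.585,60],
    [232,426,-28,0,0,0.585,60],
    [232,426,-28,0,0,0.585,60],
    [232,426,-28,0,0,0.585,60],
    [232,426,-28,0,0,0.585,60]
  ]
}}

```text
t: 2.23
ee_pos: [434.2, -212.1, 198.9]
orientation: [3.141, 0.047, 0.001]
ft_force: [0.6, -0.8, 0.3]
width: 60.1
```

Emit:
{"method": "move_arm", "body": {
  "motion": [
    [131,242,-16,0,0,0,60],
    [131,242,-16,0,0,0,60],
    [131,242,-16,0,0,0,60],
    [131,242,-16,0,0,0,60],
    [131,242,-16,0,0,0,60]
  ]
}}

```text
t: 2.65
ee_pos: [533.3, -29.0, 186.7]
orientation: [3.141, 0.038, 0.001]
ft_force: [0.1, -0.6, 1.1]
width: 60.2
```

Emit:
{"method": "move_arm", "body": {
  "motion": [
    [33,60,-16,0,0,0,45],
    [33,60,-16,0,0,0,45],
    [33,60,-16,0,0,0,45],
    [33,60,-16,0,0,0,45]
  ]
}}

```text
t: 2.98
ee_pos: [565.6, 30.2, 170.0]
orientation: [3.141, 0.042, -0.002]
ft_force: [0.3, -0.2, -0.4]
width: 45.3
```

Run:
```python
from m import *
o=get_obs();print(o)
A=get_image("scene");B=get_image("top")
print(proj(A,o["ee_pos"]),proj(B,o["ee_pos"]))
a=A["color"][160:260,240:340,::-1];c=B["color"][140:220,245:325,::-1]
cv2.imwrite("pics/g.png",np.hstack([cv2.resize(a,(400,400),interpolation=2),cv2.resize(c,(400,400),interpolation=2)]))
```

```text
{'t': 2.9833, 'qpos': array([ 3.23613844e-02,  4.05684296e-01,  1.80033412e+00, -1.78135980e-04,
        9.36544050e-01,  5.60093445e-03]), 'qvel': array([-0.04358291, -0.0232181 ,  0.02164005, -0.00395792,  0.00395302,
       -0.00942185]), 'joint_torque': array([  1.60825275, -49.22877431, -24.7469008 ,   0.19096588,
        -0.11094603,   0.14082785]), 'ee_pos': array([565.57595744,  30.17099235, 170.04944745]), 'orientation': array([ 3.14114704e+00,  4.21976897e-02, -1.51874870e-03]), 'ft_force': array([ 0.3128546 , -0.19060268, -0.44263692]), 'moment': array([-0.03005478, -0.0385612 , -0.00983676]), 'width': 45.25533873768414}
[291.70090344 203.5855578 ] [285.56658856 177.4509842 ]
```

View pics/g.png

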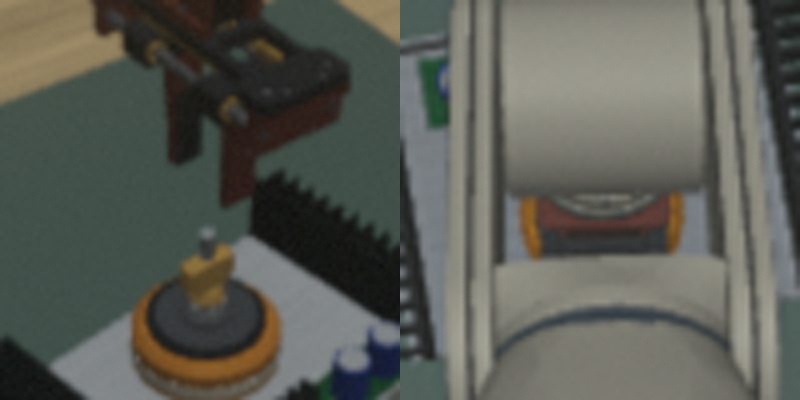

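Emit:
{"method": "move_arm", "body": {
  "motion": [
    [0.5,0.5,-40,0,0,0,45],
    [0.5,0.5,-70,0,0,0,45],
    [0.5,0.5,-87,0,0,0,45],
    [0.5,0.5,-87,0,0,0,45]
  ]
}}

```text
t: 3.42
ee_pos: [562.9, 27.8, 80.6]
orientation: [3.141, 0.034, -0.01]
ft_force: [-0.6, -0.3, -0.3]
width: 44.6
```

Emit:
{"method": "move_arm", "body": {
  "motion": [
    [0,0,0,0,0,0,24],
    [0,0,0,0,0,0,24],
    [0,0,0,0,0,0,24],
    [0,0,0,0,0,0,5],
    [0,0,0,0,0,0,5]
  ]
}}

```text
t: 3.83
ee_pos: [566.6, 29.4, 84.8]
orientation: [-3.141, -0.037, -0.003]
ft_force: [-6.8, 0.1, 4.3]
width: 14.7
```

Emit:
{"method": "move_arm", "body": {
  "motion": [
    [0,0,0,0,0,0,5],
    [0,0,0,0,0,0,5]
  ]
}}

```text
t: 4.0
ee_pos: [565.9, 29.4, 84.7]
orientation: [3.141, 0.038, 0.0]
ft_force: [-3.5, -1.4, 8.2]
width: 13.9
```

Run:
```python
from m import *
o=get_obs();print(o)
```

```text
{'t': 4.0, 'qpos': array([ 3.10620601e-02,  5.32834849e-01,  1.84231571e+00, -3.56963943e-04,
        7.66381375e-01,  6.96077887e-03]), 'qvel': array([ 0.00224354, -0.00111492, -0.00092925, -0.00098785,  0.00229133,
        0.00059824]), 'joint_torque': array([ 4.40793335e-01, -4.91791070e+01, -1.98714209e+01,  2.88060615e-01,
       -1.14266206e+00,  4.16334020e-02]), 'ee_pos': array([565.90590678,  29.41290769,  84.72788045]), 'orientation': array([3.14111330e+00, 3.82582007e-02, 1.02743699e-04]), 'ft_force': array([-3.51698326, -1.39881122,  8.24466252]), 'moment': array([-0.25490796,  0.62700937,  0.10466273]), 'width': 13.906642934898105}
```

Emit:
{"method": "move_arm", "body": {
  "motion": [
    [-0.5,1,0,0,0,-0.1,5],
    [-0.5,1,-0.1,0,0,-0.22,5],
    [-0.5,1,-0.2,0,0,-0.34,5],
    [-0.5,1,-0.2,0,0,-0.46,5],
    [-0.5,1,-0.3,0,0,-0.58,5]
  ]
}}

```text
t: 4.42
ee_pos: [565.8, 29.6, 84.5]
orientation: [3.018, -0.869, 0.002]
ft_force: [-2.5, -5.9, 7.9]
width: 13.3
```

```bash
cat > s.py <<'E'
from workcell import *
import numpy as np
o=get_obs();np.set_printoptions(precision=3,suppress=True)
r=o["orientation"];r=-r if r[0]<0 else r
print(o["t"],"q",o["qpos"],"p",o["ee_pos"],"F",o["ft_force"],"M",o["moment"],"yaw",2*np.arctan2(r[1],r[0]),"w",o["width"],"t6",o["joint_torque"][5])
E
python3 s.py
```

```text
4.4167 q [ 0.032  0.533  1.843 -0.002  0.765  0.595] p [565.832  29.564  84.462] F [-2.532 -5.945  7.949] M [-1.152  0.379  0.017] yaw -0.5610336741345393 w 13.301690101316394 t6 -1.8491563573479652
```

Emit:
{"method": "move_arm", "body": {
  "motion": [
    [-0.3,-1,-0.1,0,0,-0.12,5],
    [-0.3,-1,-0.1,0,0,-0.24,5],
    [-0.3,-1,-0.2,0,0,-0.36,5],
    [-0.3,-1,-0.2,0,0,-0.48,5],
    [-0.3,-1,-0.3,0,0,-0.6,5]
  ]
}}

```text
t: 4.83
ee_pos: [565.7, 29.3, 84.2]
orientation: [-2.626, 1.723, -0.002]
ft_force: [-2.8, -0.7, 6.8]
width: 13.9
```

```bash
python3 s.py
```

```text
4.8333 q [ 0.031  0.533  1.844 -0.001  0.763  1.193] p [565.691  29.324  84.175] F [-2.77  -0.745  6.789] M [-0.296  0.443  0.058] yaw -1.1614013550477333 w 13.878602930426911 t6 -1.8487659841775894
```

Emit:
{"method": "move_arm", "body": {
  "motion": [
    [-0.3,0,-0.1,0,0,-0.12,5],
    [-0.3,0,-0.1,0,0,-0.24,5],
    [-0.3,0,-0.2,0,0,-0.36,5],
    [-0.3,0,-0.2,0,0,-0.48,5],
    [-0.3,0,-0.3,0,0,-0.6,5]
  ]
}}

```text
t: 5.25
ee_pos: [565.6, 29.3, 83.9]
orientation: [-1.999, 2.422, -0.002]
ft_force: [-1.1, -1.6, 7.3]
width: 13.7
```

Emit:
{"method": "move_arm", "body": {
  "motion": [
    [0,0,-0.1,0,0,-0.11,5],
    [0,0,-0.1,0,0,-0.22,5],
    [0,0,-0.2,0,0,-0.33,5],
    [0,0,-0.2,0,0,-0.44,5],
    [0,0,-0.3,0,0,-0.52,5]
  ]
}}

```text
t: 5.67
ee_pos: [565.6, 29.4, 83.6]
orientation: [-1.31, 2.854, -0.001]
ft_force: [-2.2, -0.9, 7.8]
width: 14.3
```

```bash
python3 s.py
```

```text
5.6667 q [ 0.031  0.534  1.844 -0.001  0.762  2.312] p [565.572  29.377  83.624] F [-2.241 -0.865  7.754] M [-0.152  0.385  0.075] yaw -2.2810269714039206 w 14.320796715739364 t6 -0.8186843991279602
```

Emit:
{"method": "move_arm", "body": {
  "motion": [
    [0,0,0,0,0,0,62],
    [0,0,0,0,0,0,62],
    [0,0,0,0,0,0,62],
    [0,0,0,0,0,0,62]
  ]
}}

```text
t: 6.0
ee_pos: [564.9, 29.5, 82.4]
orientation: [-1.32, 2.851, 0.0]
ft_force: [-0.5, 0.5, -0.5]
width: 36.7
```

```bash
python3 s.py
```

```text
6.0 q [0.031 0.536 1.845 0.    0.761 2.306] p [564.91   29.538  82.395] F [-0.477  0.472 -0.472] M [ 0.075 -0.02  -0.003] yaw -2.274553535575746 w 36.72506454876681 t6 -0.016121309017762542
```

Emit:
{"method": "move_arm", "body": {
  "motion": [
    [0.5,0,0.5,0,0,0,62],
    [0.5,0,0.5,0,0,0,62],
    [0.5,0,0.5,0,0,0,62],
    [0.5,0,0.5,0,0,0.1,62],
    [0.5,0,0.5,0,0,0.22,62]
  ]
}}

```text
t: 6.42
ee_pos: [565.4, 29.5, 82.8]
orientation: [1.629, -2.686, -0.0]
ft_force: [0.2, 1.2, 0.5]
width: 62.0
```

Emit:
{"method": "move_arm", "body": {
  "motion": [
    [0,0,0,0,0,0.12,62],
    [0,0,0,0,0,0.24,62],
    [0,0,0,0,0,0.36,62],
    [0,0,0,0,0,0.48,62],
    [0,0,0,0,0,0.6,62]
  ]
}}

```text
t: 6.83
ee_pos: [565.4, 29.5, 82.8]
orientation: [2.352, -2.083, -0.0]
ft_force: [-0.4, 0.5, 0.4]
width: 62.1
```

Emit:
{"method": "move_arm", "body": {
  "motion": [
    [0,0,0,0,0,0.12,62],
    [0,0,0,0,0,0.24,62],
    [0,0,0,0,0,0.36,62],
    [0,0,0,0,0,0.48,62],
    [0,0,0,0,0,0.6,62]
  ]
}}

```text
t: 7.25
ee_pos: [565.4, 29.5, 82.8]
orientation: [2.862, -1.295, -0.0]
ft_force: [-0.7, 0.7, 0.2]
width: 62.2
```

Emit:
{"method": "move_arm", "body": {
  "motion": [
    [0,0,0,0,0,0.12,62],
    [0,0,0,0,0,0.24,62],
    [0,0,0,0,0,0.36,62],
    [0,0,0,0,0,0.48,62],
    [0,0,0,0,0,0.6,62]
  ]
}}

```text
t: 7.67
ee_pos: [565.4, 29.5, 82.8]
orientation: [3.117, -0.391, -0.0]
ft_force: [-0.4, -0.5, -0.0]
width: 62.0
```

Emit:
{"method": "move_arm", "body": {
  "motion": [
    [0,0,0,0,0,0.12,62],
    [0,0,0,0,0,0.24,62],
    [0,0,0,0,0,0.36,62],
    [0,0,0,0,0,0.48,62],
    [0,0,0,0,0,0.6,62]
  ]
}}

```text
t: 8.08
ee_pos: [565.4, 29.5, 82.8]
orientation: [-3.094, -0.547, 0.0]
ft_force: [-0.6, -0.7, 1.1]
width: 61.7
```

Emit:
{"method": "move_arm", "body": {
  "motion": [
    [0,0,0,0,0,0.12,62],
    [0,0,0,0,0,0.24,62],
    [0,0,0,0,0,0.36,62],
    [0,0,0,0,0,0.48,62],
    [0,0,0,0,0,0.52,30]
  ]
}}

```text
t: 8.5
ee_pos: [565.4, 29.5, 82.8]
orientation: [-2.849, -1.325, 0.0]
ft_force: [-0.3, 0.5, 0.1]
width: 58.2
```

```bash
python3 s.py
```

```text
8.5 q [ 0.031  0.535  1.844 -0.     0.762 -0.839] p [565.383  29.465  82.821] F [-0.339  0.508  0.068] M [-0.003 -0.159 -0.029] yaw 0.8705686460437797 w 58.20900036979166 t6 -0.4216098412871361
```

Emit:
{"method": "move_arm", "body": {
  "motion": [
    [0,0,0,0,0,0,24],
    [0,0,0,0,0,0,24],
    [0,0,0,0,0,0,24],
    [0,0,0,0,0,0,5],
    [0,0,0,0,0,0,5]
  ]
}}

```text
t: 8.92
ee_pos: [565.4, 29.5, 82.9]
orientation: [2.853, 1.314, 0.0]
ft_force: [0.3, 0.3, -0.4]
width: 25.5
```

Emit:
{"method": "move_arm", "body": {
  "motion": [
    [0,0,0,0,0,0,5],
    [0,0,0,0,0,0,5],
    [0,0,0,0,0,0,5]
  ]
}}

```text
t: 9.17
ee_pos: [565.5, 29.5, 82.9]
orientation: [-2.853, -1.315, -0.0]
ft_force: [0.4, 0.2, -0.3]
width: 13.8
```

```bash
python3 s.py
```

```text
9.1667 q [ 0.031  0.535  1.844  0.     0.762 -0.833] p [565.472  29.535  82.895] F [ 0.442  0.221 -0.331] M [ 0.029 -0.148 -0.043] yaw 0.8637664595125627 w 13.8100869192166 t6 -0.04140733857639134
```

Emit:
{"method": "move_arm", "body": {
  "motion": [
    [0,0,0,0,0,-0.05,5],
    [0,0,0,0,0,-0.1,5],
    [0,0,-0.1,0,0,-0.15,5]
  ]
}}

```text
t: 9.42
ee_pos: [565.5, 29.5, 82.8]
orientation: [2.945, 1.094, 0.0]
ft_force: [-1.0, 0.1, 1.1]
width: 13.7
```

```bash
python3 s.py
```

```text
9.4167 q [ 0.031  0.535  1.844  0.     0.762 -0.68 ] p [565.526  29.545  82.838] F [-1.036  0.068  1.067] M [ 0.095 -0.126  0.059] yaw 0.7116086995181378 w 13.747743795352235 t6 -0.742590744048357
```

Emit:
{"method": "move_arm", "body": {
  "motion": [
    [0,0,0,0,0,-0.08,5],
    [0,0,-0.1,0,0,-0.16,5]
  ]
}}

```text
t: 9.58
ee_pos: [565.6, 29.5, 82.7]
orientation: [3.023, 0.854, 0.0]
ft_force: [0.1, 1.1, 0.9]
width: 13.8
```

```bash
python3 s.py
```

```text
9.5833 q [ 0.031  0.536  1.844  0.     0.762 -0.519] p [565.565  29.542  82.747] F [0.092 1.117 0.898] M [ 0.092 -0.127  0.187] yaw 0.550285097486485 w 13.761902515002735 t6 -1.1549701541662216
```

Emit:
{"method": "move_arm", "body": {
  "motion": [
    [0,0,0,0,0,-0.02,5],
    [0,0,0,0,0,-0.04,5]
  ]
}}

```text
t: 9.75
ee_pos: [565.5, 29.5, 82.7]
orientation: [3.038, 0.8, 0.0]
ft_force: [0.4, -0.0, 0.8]
width: 13.4
```

```bash
python3 s.py
```

```text
9.75 q [ 0.031  0.536  1.844 -0.     0.762 -0.484] p [565.516  29.532  82.746] F [ 0.364 -0.047  0.808] M [ 0.131 -0.212  0.302] yaw 0.5148051745745037 w 13.434577391686371 t6 0.2126786671578884
```

Emit:
{"method": "move_arm", "body": {
  "motion": [
    [0,0,0,0,0,-0.02,5],
    [0,0,0,0,0,-0.04,5]
  ]
}}

```text
t: 9.92
ee_pos: [565.5, 29.5, 82.7]
orientation: [3.054, 0.737, 0.0]
ft_force: [-0.2, 1.7, 0.3]
width: 14.1
```

```bash
python3 s.py
```

```text
9.9167 q [ 0.031  0.536  1.844 -0.     0.762 -0.443] p [565.522  29.548  82.74 ] F [-0.214  1.661  0.318] M [ 0.223 -0.145  0.463] yaw 0.47390855717725644 w 14.06738737602005 t6 0.0930127571336925
```

Emit:
{"method": "move_arm", "body": {
  "motion": [
    [0,0,0,0,0,-0.01,5],
    [0,0,0,0,0,-0.02,5]
  ]
}}

```text
t: 10.08
ee_pos: [565.6, 29.5, 82.8]
orientation: [3.061, 0.707, 0.0]
ft_force: [1.2, 1.7, 0.3]
width: 13.8
```

```bash
python3 s.py
```

```text
10.0833 q [ 0.031  0.536  1.844 -0.     0.762 -0.423] p [565.553  29.524  82.759] F [1.202 1.661 0.335] M [ 0.179 -0.153  0.466] yaw 0.4539567473122942 w 13.824808657027281 t6 0.34835142083466053
```

Emit:
{"method": "move_arm", "body": {
  "motion": [
    [0,0,0,0,0,0,40],
    [0,0,0,0,0,0,40],
    [0,0,0,0,0,0,40],
    [0,0,0,0,0,0,40],
    [0,0,20,0,0,0,40]
  ]
}}

```text
t: 10.5
ee_pos: [562.9, 29.3, 99.9]
orientation: [-3.06, -0.707, 0.009]
ft_force: [0.2, -0.2, -0.1]
width: 39.5
```

```bash
python3 s.py
```

```text
10.5 q [ 0.031  0.507  1.839  0.     0.801 -0.423] p [562.907  29.313  99.934] F [ 0.167 -0.153 -0.106] M [ 0.008 -0.123  0.036] yaw 0.4538502171782491 w 39.511296863535634 t6 0.003763552231248468
```

Emit:
{"method": "move_arm", "body": {
  "motion": [
    [0,0,30,0,0,0,40],
    [0,0,65,0,0,0,40],
    [-30,-40,80,0,0,0,40],
    [-45,-80,80,0,0,0,40],
    [-60,-116,80,0,0,0,40]
  ]
}}

```text
t: 10.92
ee_pos: [508.5, -79.5, 184.1]
orientation: [3.059, 0.71, 0.004]
ft_force: [0.5, -0.6, -1.1]
width: 40.2
```

```bash
python3 s.py
python3 - <<'E'
from m import *
A=get_image("scene");B=get_image("top")
u,v=blob(A,red,(160,240,200,285));a=(u.mean(),v.mean())
u,v=blob(B,red,(365,210,390,235));print(len(u))
if len(u):b=(u.mean(),v.mean());print(tri(ray(A,*a),ray(B,*b)),atz(B,*b,36))
# map top-view offset of A vs truth at stud
print("scene ray A@20",atz(A,*a,20))
for l in("first_nut_mark","washer_ear","lock_nut_wings"):print(l,[(r["p"],r["location"]) for r in mark_of(A,l)[:2]],[(r["p"],r["location"]) for r in mark_of(B,l)[:2]])
a=A["color"][205:255,265:315,::-1];c=B["color"][160:210,260:310,::-1]
cv2.imwrite("pics/after.png",np.hstack([cv2.resize(a,(400,400),interpolation=2),cv2.resize(c,(400,400),interpolation=2)]))
E
```

```text
10.9167 q [-0.178  0.314  1.905 -0.     0.921 -0.635] p [508.483 -79.547 184.112] F [ 0.45  -0.582 -1.087] M [-0.052 -0.181 -0.033] yaw 0.45639047768012214 w 40.15582810747171 t6 1.3299647346138954
37
[ 442.07451773 -259.16560741   21.08935207] [ 441.5403004  -256.44705258   36.        ]
scene ray A@20 [ 441.37105816 -258.38557873   20.        ]
first_nut_mark [(0.69, [229.3, 284.2])] [(0.5, [187.0, 283.6])]
washer_ear [(0.69, [234.4, 286.7])] [(0.52, [183.9, 283.7])]
lock_nut_wings [(0.58, [225.5, 287.7]), (0.54, [233.8, 287.0])] [(0.43, [176.6, 283.4])]
```

View pics/after.png

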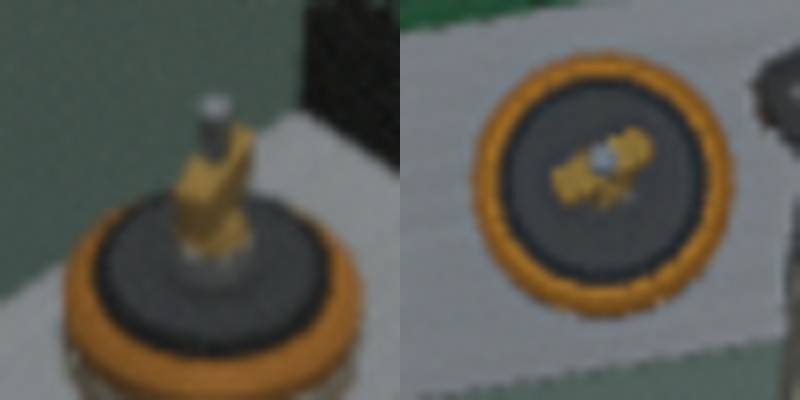

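The crops show the wing nut still turned about 27°, which matches the release angle. The stud is upright and clear at scene (292,218) and top (285,179). Next is the red cap, at about (441,-258).

Emit:
{"method": "move_arm", "body": {
  "motion": [
    [-16,-40,0,0,0,0,50],
    [-31,-79,-10,0,0,0,50],
    [-45,-115,-30,0,0,0,50],
    [-58,-148,-50,0,0,0,50],
    [-64.5,-171.5,-75,0,0,0,50]
  ]
}}

```text
t: 11.73
ee_pos: [444.6, -252.0, 107.8]
orientation: [3.058, 0.709, 0.003]
ft_force: [1.9, -0.0, -0.2]
width: 50.0
```

Emit:
{"method": "move_arm", "body": {
  "motion": [
    [0,0,0,0,0,0,50],
    [0,0,0,0,0,0,50]
  ]
}}

```text
t: 11.9
ee_pos: [443.4, -250.3, 106.0]
orientation: [-3.059, -0.704, 0.004]
ft_force: [1.2, -0.2, 0.3]
width: 50.0
```

```bash
python3 s.py
python3 - <<'E'
from m import *
o=get_obs()
A=get_image("scene");p=proj(A,o["ee_pos"]);q=proj(A,[o["ee_pos"][0],o["ee_pos"][1],0]);print(p,q)
cv2.imwrite("pics/cap.png",cv2.resize(A["color"][195:295,130:250,::-1],(600,500),interpolation=2))
E
```

```text
11.9 q [-0.537  0.433  1.959  0.     0.753 -0.99 ] p [ 443.405 -250.256  106.028] F [ 1.172 -0.197  0.295] M [-0.045 -0.086  0.014] yaw 0.45267539366433046 w 49.961783573229 t6 -0.16385683324187994
[174.16664756 237.28900776] [180.55623484 265.7998673 ]
```

View pics/cap.png

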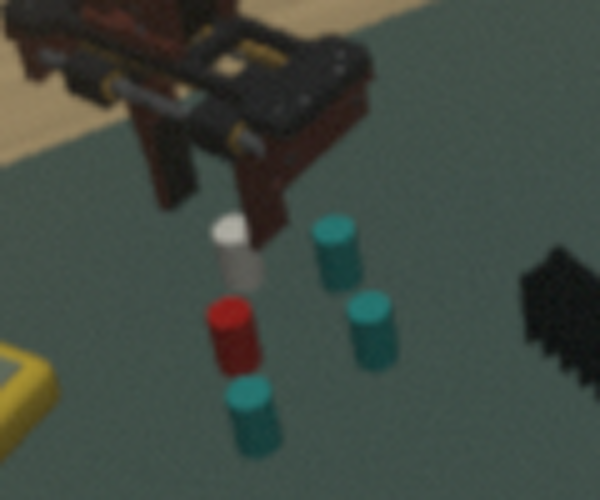

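Emit:
{"method": "move_arm", "body": {
  "motion": [
    [-2.4,-8,-25,0,0,0,50],
    [-2.4,-8,-55,0,0,0,50],
    [-2.4,-8,-80,0,0,0,50],
    [-2.4,-8,-94,0,0,0,50],
    [-2.4,-8,-94,0,0,0,50]
  ]
}}

```text
t: 12.37
ee_pos: [441.7, -256.3, 12.0]
orientation: [-3.058, -0.71, 0.003]
ft_force: [-0.1, 0.3, -0.1]
width: 50.4
```

Emit:
{"method": "move_arm", "body": {
  "motion": [
    [0,0,0,0,0,0,32],
    [0,0,0,0,0,0,32],
    [0,0,0,0,0,0,10],
    [0,0,0,0,0,0,10],
    [0,0,0,0,0,0,10]
  ]
}}

```text
t: 12.78
ee_pos: [442.5, -258.8, 14.7]
orientation: [3.06, 0.707, 0.002]
ft_force: [-0.8, 1.5, 6.2]
width: 23.2
```

```bash
python3 s.py
```

```text
12.7833 q [-0.552  0.603  1.977  0.     0.559 -1.007] p [ 442.538 -258.771   14.727] F [-0.804  1.505  6.246] M [ 0.199 -0.191  0.05 ] yaw 0.45411824509189774 w 23.199842482670036 t6 0.021261450019665062
```

Emit:
{"method": "move_arm", "body": {
  "motion": [
    [0,0,0,0,0,0,50],
    [0,0,0,0,0,0,50],
    [0,0,0,0,0,0,50],
    [0,0,0,0,0,0,50],
    [0,0,0,0,0,-0.07,50]
  ]
}}

```text
t: 13.2
ee_pos: [441.6, -258.5, 13.5]
orientation: [-3.084, -0.6, 0.0]
ft_force: [-0.1, -0.5, -0.7]
width: 49.5
```

Emit:
{"method": "move_arm", "body": {
  "motion": [
    [0,0,0,0,0,-0.12,50],
    [0,0,0,0,0,-0.24,50],
    [0,0,0,0,0,-0.36,50],
    [0,0,0,0,0,-0.48,50],
    [0,0,0,0,0,-0.6,50]
  ]
}}

```text
t: 13.62
ee_pos: [441.6, -258.5, 13.4]
orientation: [-3.122, 0.348, 0.001]
ft_force: [0.5, 0.8, -0.4]
width: 50.2
```

Emit:
{"method": "move_arm", "body": {
  "motion": [
    [0,0,0,0,0,-0.12,50],
    [0,0,0,0,0,-0.24,50],
    [0,0,0,0,0,-0.36,50],
    [0,0,0,0,0,-0.48,50],
    [0,0,0,0,0,-0.6,50]
  ]
}}

```text
t: 14.03
ee_pos: [441.6, -258.4, 13.4]
orientation: [-2.88, 1.255, 0.001]
ft_force: [0.5, 0.5, 0.2]
width: 49.7
```

Emit:
{"method": "move_arm", "body": {
  "motion": [
    [0,0,0,0,0,-0.12,50],
    [0,0,0,0,0,-0.24,50],
    [0,0,0,0,0,-0.3,50],
    [0,0,0,0,0,-0.3,32]
  ]
}}

```text
t: 14.37
ee_pos: [441.6, -258.5, 13.5]
orientation: [-2.663, 1.667, 0.0]
ft_force: [-0.1, 0.1, 0.2]
width: 46.3
```

```bash
python3 s.py
```

```text
14.3667 q [-0.553  0.605  1.978  0.     0.559  0.565] p [ 441.61  -258.473   13.454] F [-0.06   0.053  0.219] M [-0.002 -0.006  0.014] yaw -1.118314107615321 w 46.28237312509058 t6 1.0027899965643883
```

Emit:
{"method": "move_arm", "body": {
  "motion": [
    [0,0,0,0,0,0,32],
    [0,0,0,0,0,0,32],
    [0,0,0,0,0,0,10],
    [0,0,0,0,0,0,10],
    [0,0,0,0,0,0,10]
  ]
}}

```text
t: 14.78
ee_pos: [441.7, -258.4, 13.5]
orientation: [-2.665, 1.663, 0.0]
ft_force: [0.5, -0.1, -0.4]
width: 23.5
```

```bash
python3 s.py
```

```text
14.7833 q [-0.553  0.605  1.978  0.     0.559  0.563] p [ 441.656 -258.431   13.546] F [ 0.51  -0.081 -0.422] M [-0.014 -0.034  0.015] yaw -1.115472945565329 w 23.502590292562406 t6 -0.010916870960500091
```

Emit:
{"method": "move_arm", "body": {
  "motion": [
    [0,0,15,0,0,0,10],
    [0,0,45,0,0,0,10],
    [0,0,80,0,0,0,10],
    [0,0,120,0,0,0,10],
    [0,0,151,0,0,0,10]
  ]
}}

```text
t: 15.2
ee_pos: [441.9, -258.5, 167.0]
orientation: [-2.665, 1.663, -0.002]
ft_force: [0.8, -0.9, -0.4]
width: 23.7
```

Emit:
{"method": "move_arm", "body": {
  "motion": [
    [15,35,0,0,0,0,10],
    [30,70,0,0,0,0,10],
    [45,105,0,0,0,0,10],
    [60,140,0,0,0,0,10],
    [75,175,0,0,0,0,10]
  ]
}}

```text
t: 15.62
ee_pos: [517.0, -81.8, 164.8]
orientation: [-2.665, 1.663, -0.0]
ft_force: [0.2, -1.1, -0.0]
width: 23.1
```

Emit:
{"method": "move_arm", "body": {
  "motion": [
    [13,30,0,0,0,0,10],
    [26,60,0,0,0,0,10],
    [38,90,0,0,0,0,10],
    [48,112,0,0,0,0,10],
    [48,112,0,0,0,0,10]
  ]
}}

```text
t: 16.03
ee_pos: [566.4, 32.2, 164.7]
orientation: [-2.667, 1.658, -0.002]
ft_force: [0.2, -0.1, -0.0]
width: 23.5
```

Emit:
{"method": "move_arm", "body": {
  "motion": [
    [0,0,0,0,0,0,10],
    [0,0,0,0,0,0,10],
    [0,0,0,0,0,0,10]
  ]
}}

```text
t: 16.28
ee_pos: [564.0, 27.5, 164.4]
orientation: [2.664, -1.664, -0.001]
ft_force: [-0.6, -1.5, -0.1]
width: 23.0
```

```bash
python3 s.py
python3 - <<'E'
from m import *
o=get_obs()
A=get_image("scene")
cv2.imwrite("pics/over.png",cv2.resize(A["color"][170:250,245:345,::-1],(600,480),interpolation=2))
u,v=blob(A,red,(270,170,320,225));print(u.mean(),v.mean(),len(u),u.min(),u.max(),v.min(),v.max());print(proj(A,o["ee_pos"]+[0.6,.3,6.5]),atz(A,u.mean(),v.mean(),o["ee_pos"][2]+6.5))
E
```

```text
16.2833 q [ 0.028  0.411  1.808 -0.     0.924  1.145] p [564.008  27.512 164.404] F [-0.61  -1.497 -0.074] M [-0.015 -0.065 -0.007] yaw -1.116864294671175 w 23.00376993003903 t6 -0.008511157357133925
293.6666666666667 202.29166666666666 48 292 296 196 211
[290.73792824 203.4541519 ] [564.95533499  36.81400771 170.90425786]
```

View pics/over.png

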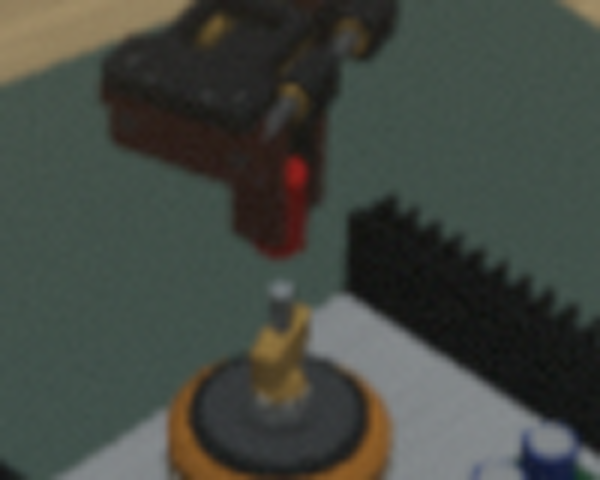

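Emit:
{"method": "move_arm", "body": {
  "motion": [
    [0.9,1.7,0,0,0,0,10],
    [0.9,1.7,0,0,0,0,10],
    [0.9,1.7,-6,0,0,0,10],
    [0.9,1.7,-13,0,0,0,10],
    [0.9,1.7,-20,0,0,0,10]
  ]
}}

```text
t: 16.75
ee_pos: [565.5, 30.0, 143.9]
orientation: [2.665, -1.664, -0.0]
ft_force: [0.3, -0.0, -0.5]
width: 23.1
```

```bash
python3 s.py
```

```text
16.75 q [0.032 0.442 1.817 0.    0.883 1.148] p [565.461  30.041 143.876] F [ 0.264 -0.009 -0.483] M [-0.002  0.069 -0.014] yaw -1.1162934410992709 w 23.096446245918543 t6 -0.0006680337537545711
```

Cap mouth is at about z = 130. I'll correct by (-0.5,-0.7) and go down slowly.

Emit:
{"method": "move_arm", "body": {
  "motion": [
    [-0.5,-0.7,0,0,0,0,10],
    [-0.5,-0.7,-3,0,0,0,10],
    [-0.5,-0.7,-6,0,0,0,10],
    [-0.5,-0.7,-9,0,0,0,10],
    [-0.5,-0.7,-12,0,0,0,10]
  ]
}}

```text
t: 17.17
ee_pos: [565.2, 29.6, 132.4]
orientation: [-2.665, 1.663, -0.0]
ft_force: [0.0, -0.7, -0.0]
width: 23.0
```

```bash
python3 s.py
```

```text
17.1667 q [0.031 0.458 1.824 0.    0.859 1.147] p [565.219  29.584 132.362] F [ 0.012 -0.695 -0.037] M [-0.029 -0.027 -0.01 ] yaw -1.1159530882857192 w 22.97293727335672 t6 -0.0002356182176299626
```

Emit:
{"method": "move_arm", "body": {
  "motion": [
    [0,0,-3,0,0,0,10],
    [0,0,-6,0,0,0,10],
    [0,0,-9,0,0,0,10],
    [0,0,-12,0,0,0,10],
    [0,0,-14,0,0,0,10]
  ]
}}

```text
t: 17.58
ee_pos: [565.0, 29.5, 118.2]
orientation: [2.665, -1.663, -0.0]
ft_force: [0.0, 0.6, -0.7]
width: 23.2
```

```bash
python3 s.py
```

```text
17.5833 q [0.031 0.48  1.831 0.    0.831 1.147] p [564.985  29.547 118.154] F [ 0.023  0.622 -0.66 ] M [ 0.     0.059 -0.033] yaw -1.116011271554082 w 23.191685158542395 t6 0.00012988507933187066
```

Emit:
{"method": "move_arm", "body": {
  "motion": [
    [0,0,-0.5,0,0,0,10],
    [0,0,-1,0,0,0,10],
    [0,0,-1.5,0,0,0,10],
    [0,0,-1.5,0,0,0,10]
  ]
}}

```text
t: 17.92
ee_pos: [565.2, 29.5, 117.1]
orientation: [-2.665, 1.663, -0.0]
ft_force: [0.1, 0.6, -0.6]
width: 23.1
```

```bash
python3 s.py
```

```text
17.9167 q [ 0.031  0.481  1.831 -0.     0.829  1.147] p [565.189  29.539 117.123] F [ 0.076  0.629 -0.642] M [ 0.004 -0.04   0.028] yaw -1.1159967016739987 w 23.14688243872705 t6 1.5138646176637849e-05
```

Emit:
{"method": "move_arm", "body": {
  "motion": [
    [0,0,-0.5,0,0,0,10],
    [0,0,-1,0,0,0,10],
    [0,0,-1,0,0,0,10]
  ]
}}

```text
t: 18.17
ee_pos: [565.3, 29.5, 116.3]
orientation: [-2.665, 1.663, -0.001]
ft_force: [-1.3, 0.2, 1.3]
width: 23.1
```

```bash
python3 s.py
```

```text
18.1667 q [ 0.031  0.483  1.832 -0.     0.827  1.147] p [565.326  29.512 116.313] F [-1.335  0.18   1.311] M [-0.047  0.058 -0.012] yaw -1.1160452562369176 w 23.06747377017087 t6 -0.0020383408991619945
```

Emit:
{"method": "move_arm", "body": {
  "motion": [
    [0,0,-0.4,0,0,0,10],
    [0,0,-0.7,0,0,0,10],
    [0,0,-0.7,0,0,0,10]
  ]
}}

```text
t: 18.42
ee_pos: [565.5, 29.5, 116.1]
orientation: [-2.665, 1.663, -0.001]
ft_force: [-2.2, 0.1, 6.9]
width: 23.2
```

```bash
python3 s.py
```

```text
18.4167 q [ 0.031  0.483  1.832 -0.     0.826  1.147] p [565.547  29.546 116.145] F [-2.178  0.128  6.858] M [-0.09   0.303  0.042] yaw -1.115911193502948 w 23.203692299123766 t6 0.009838471887633204
```

Firm contact at the expected height: 6.9 N with the mouth at about 102.7 mm. I'll release and withdraw.

Emit:
{"method": "move_arm", "body": {
  "motion": [
    [0,0,0.5,0,0,0,45],
    [0,0,0.5,0,0,0,45],
    [0,0,0.5,0,0,0,45],
    [0,0,0.5,0,0,0,45]
  ]
}}

```text
t: 18.75
ee_pos: [565.0, 29.6, 115.7]
orientation: [2.665, -1.663, -0.001]
ft_force: [-0.1, 0.1, -0.0]
width: 43.6
```

Emit:
{"method": "move_arm", "body": {
  "motion": [
    [0,0,15,0,0,0,45],
    [0,0,40,0,0,0,45],
    [0,0,75,0,0,0,45],
    [-30,-20,90,0,0,0,45],
    [-50,-50,90,0,0,0,45]
  ]
}}

```text
t: 19.17
ee_pos: [516.5, -19.5, 209.2]
orientation: [-2.665, 1.658, -0.008]
ft_force: [-0.3, -1.0, -0.0]
width: 45.1
```

Emit:
{"method": "move_arm", "body": {
  "motion": [
    [-15,-35,0,0,0,0,45],
    [-30,-70,0,0,0,0,45],
    [-45,-105,0,0,0,0,45],
    [-60,-140,0,0,0,0,45],
    [-60,-140,0,0,0,0,45]
  ]
}}

```text
t: 19.58
ee_pos: [452.8, -164.8, 205.9]
orientation: [2.66, -1.668, -0.0]
ft_force: [0.3, -0.1, 0.2]
width: 45.3
```

```bash
python3 s.py
python3 - <<'E'
from m import *
A=get_image("scene");B=get_image("top")
for n,i,w in(("A",A,(270,190,315,240)),("B",B,(270,160,300,200))):
    u,v=blob(i,red,w);print(n,len(u),u.min(),u.max(),v.min(),v.max())
print("expected top/bottom",proj(A,[566.5,30.5,143]),proj(A,[566.5,30.5,103]),proj(B,[567,31.5,143]))
for l in["first_nut_mark"]:print([(r["p"],r["location"]) for r in mark_of(A,l)[:2]+mark_of(B,l)[:2]])
a=A["color"][195:245,265:315,::-1];c=B["color"][160:210,260:310,::-1]
cv2.imwrite("pics/fin.png",np.hstack([cv2.resize(a,(400,400),interpolation=2),cv2.resize(c,(400,400),interpolation=2)]))
E
```

```text
19.5833 q [-0.373  0.236  1.953 -0.002  0.952  0.748] p [ 452.776 -164.826  205.869] F [ 0.321 -0.085  0.244] M [-0.057  0.015 -0.054] yaw -1.120345593055101 w 45.29993333316071 t6 -0.9339402616024017
A 108 288 295 211 226
B 54 281 288 175 182
expected top/bottom [291.82211497 211.86235832] [291.54689003 223.42628086] [285.09471609 178.13829561]
[(0.67, [317.0, 193.1]), (0.58, [231.5, 289.1]), (0.49, [183.9, 282.9])]
```

View pics/fin.png

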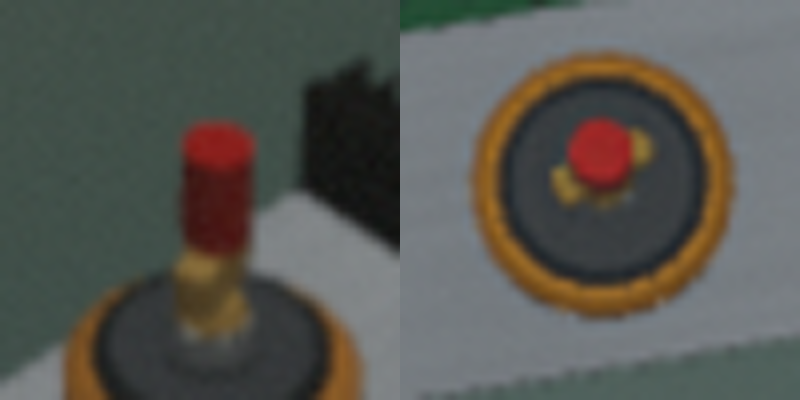

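The red cap sits upright on the wing nut, at scene (292,218) and top (285,179). The wing bar hasn't moved since tightening.

```bash
python3 -c "
from workcell import *
close_job()"
```

```text
the job is handed in; nothing more can be done
```

The wing nut is locked against the hex nut, and the red cap sits fully down on it. The job was handed in at about 20 s of the 72 s allowed.

- **Wing nut:** I ran it down in two grips. It met the washer after about 2.6 rad, where the torque rose from 0.06 to about 0.2 N m. I then turned it about 0.095 rad further. The last reading was 0.47 N m, about 0.49 N m going by the angle. The highest reading was well below the 1 N m that would drag the hex nut.
- **After release:** the wing bar stayed at its final angle.
- **Red cap:** I gripped it twice at right angles to centre it, then lowered it over the stud. It met the wing nut at about 103 mm, as expected, with a 7 N push. The final pictures show it upright on the nut, with the gripper well clear.
- **Not confirmed:** I couldn't check the red mark on the hex nut directly. The network's reports of it were weak and scattered, and one was plainly wrong. That the hex nut didn't turn rests on the torque readings. I also didn't re-measure the other things on the bench, but the readings showed no unexpected contact forces.

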